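File a case of tissue cassettes in order

ROBOT

A 6-joint arm with a two-finger parallel gripper is mounted at the origin on the work surface. World frame = base frame: x ahead of the robot, y to its left, z up, the work surface at z = 0. Lengths are in m, angles in rad, forces in N, time in s.
With the tool pointing down it reaches from about 0.275 to 0.875 m from the base axis. Payload 12.5 kg.
Tool frame: the origin (TCP) lies at the very end of the fingers, on their centre line; the grasp point (between the pads) lies 19 mm behind it (ctrl.grip_point_offset is the distance from the TCP to the grasp point, in m); z points along the fingers, y is the line along which they close (so a half turn about z gives the same grasp; the last joint's range is limited). The gripper opens to 85 mm and grips with 20 to 120 N. Pads are 22 mm wide; open, the fingers measure 114 mm over their backs; the gripper's body (76 mm by 85 mm) begins 54 mm behind the grasp point. The pads swing forward as they close: fully open they stand 13 mm farther back than shut.
Start: joints at [1.201, 0.351, 1.652, -0, 1.139, -0.085], TCP at [0.154, 0.528, 0.231] pointing down, gripper open.
Joint ranges: [-2.75, 2.75], [-0.79, 2.1], [0.01, 2.65], [-1.57, 4.71], [0.07, 3.14], [-2.87, 2.87]. Speed limits (rad/s): [2.22, 2.22, 2.79, 3.14, 3.14, 3.14].

INTERFACE

Orientations are given as a 3x3 rotation matrix whose columns are the frame's x, y, z axes.
In Python, from station import ctrl, viewer, spotter gives the robot as it stands.
- The arm moves only by the tool servo_tool, never from a script. Its argument "moves" is a list that holds one entry, the list of rows, each a list of 7 numbers: the turn, a rotation vector about the world's x, y, z in degrees, then the shift along the world's x, y, z in cm, then the closure, from 0 (fully open) to 1 (shut). A call has exactly 10 rows; each row is the pose to reach, as a shift and turn from the pose commanded when the call began; what a row does not reach only later rows make up. A row lasts 1/10 s, in which the tool goes at most 50 mm and 8.59 degrees, less where a joint would pass 70% of its speed; a pose out of reach is approached as far as the arm can. A call with a gripper value outside its range is refused whole. The fingers move at their own pace and stop on an object; "grip_force" is the grip in N (left out, the last holds). Time passes only in rows, so rows that repeat a pose let the fingers close, or fill a call up. It gives the time, the measured TCP pose, the force and the opening at its end, in the units of the state.
- ctrl.state(): the state, without advancing time (a new reading comes with each control period).
- viewer.get_image(name): name is "scene" or "top"; returns the picture (384x512x3 uint8, red, green, blue); there is no depth.
- viewer.camera_info(name): a dict with "vfov" (degrees; the focal length in pixels is half the picture's height over the tangent of half this angle, whatever the lens; pixels are square), "cx", "cy" (the principal point, pixels), "view" (4x4, takes a point from world to camera coordinates). Camera axes: x right, y down, z forward; pixel columns grow to the right and rows downward; lengths in m; the calibration is good to about 2 mm. A picture is of the moment at which its call begins. camera_info takes no time and is no camera call.
- ctrl.job_done(): hands the job in, once; it reports no verdict.
Trained networks look in the newest picture that a camera, given by its name, has taken for a name from the list of things; names that differ only in an ending like _2 or _b are one class to them, and where a whole thing is asked for, a point or a joint stands for the part that bears it (a point fixed in the world has none). Each returns a list of dicts, best first, with "score" (0 to 1); they miss things now and then, are a little off and sometimes report something else, mostly with a low value. They report only what shows in the picture. A call takes as long as a camera call. They do not tell look-alikes from the thing itself.
- spotter.silhouettes(camera, target): "region" (384x512 bool, what is visible of it) and "uv" ([column, row] in pixels, amid what is visible of it).
The state is a dict: "t": time; "joint_pos": joint angles; "dq": joint speeds; "tau": joint torques, N m; "tcp_pos": TCP position; "orientation": TCP orientation; "force": force on the tool from outside, world axes, zero at the start; "torque": the same for the moment, N m; "grip_width": finger opening in m.
Only numpy, scipy, OpenCV 4.12 (cv2) and the standard library are available. Lean on these libraries where they do the work, as an engineer would, in place of code of your own. Each camera call takes 0.05 s, during which the arm holds its last target. There are 200 camera calls.

TASK

Pile the four turquoise cassettes flat in the tray with the blue end, in this order from the bottom up: white label end, yellow, red, black, one squarely on top of the other in the middle of the tray and every coloured label end towards the tray's blue end. Then set the steel keeper plate flat and centred on top of the pile, knob up, and let go. Leave the tray with the orange end empty, and the amber jar and the white slide mailer where they stand.

Things in the scene. Friction and masses are not known exactly. Their poses are not given: they have to be found in the camera images.
- cassette_white: turquoise plastic tissue cassette with a white label end, loose, lying flat: a block 64 (x) x 46 (y) x 14 mm (z), 25 to 50 g. Origin: centre of its underside, z up. The white end is the 16 mm strip at its -x end, full width and height.
- cassette_yellow: turquoise plastic tissue cassette with a yellow label end, loose, lying flat: a block 64 (x) x 46 (y) x 14 mm (z), 25 to 50 g. Origin: centre of its underside, z up. The yellow end is the 16 mm strip at its -x end, full width and height.
- cassette_red: turquoise plastic tissue cassette with a red label end, loose, lying flat: a block 64 (x) x 46 (y) x 14 mm (z), 25 to 50 g. Origin: centre of its underside, z up. The red end is the 16 mm strip at its -x end, full width and height.
- cassette_black: turquoise plastic tissue cassette with a black label end, loose, lying flat: a block 64 (x) x 46 (y) x 14 mm (z), 25 to 50 g. Origin: centre of its underside, z up. The black end is the 16 mm strip at its -x end, full width and height.
- keeper: steel keeper plate, loose, lying flat: plate 60 (x) x 44 (y) x 8 mm, about 120 g, with a round black knob of 20 mm diameter upright on its centre, from 8 to 32 mm above the underside. Origin: centre of the plate's underside, z up.
- tray_blue: aluminium filing tray, one of its two end stops blue, fixed to the cabinet top: floor plate 104 (x) x 70 (y) mm, 6 mm thick; an end stop across the full width at each x end, 12 mm thick and 10 mm high above the floor, 80 mm clear between them; the long sides are open. Origin: centre of its underside, z up; the seat is 6 mm above it. The blue stop is at the -x end, the stop at the +x end is bare aluminium.
- tray_orange: aluminium filing tray, one of its two end stops orange, fixed to the cabinet top: floor plate 104 (x) x 70 (y) mm, 6 mm thick; an end stop across the full width at each x end, 12 mm thick and 10 mm high above the floor, 80 mm clear between them; the long sides are open. Origin: centre of its underside, z up; the seat is 6 mm above it. The orange stop is at the -x end, the stop at the +x end is bare aluminium. It belongs to another case and stays empty.
- blue_end (a point): middle of the top of the blue tray's blue end stop, 46 mm from the tray's centre along its -x and 16 mm above its underside.
- jar: squat amber glass specimen jar with black cap, loose, 58 mm in diameter, 58 mm tall, about 140 g. Origin: centre of its underside. To be left alone.
- mailer: white ceramic slide mailer (a closed flat case), loose, 86 (x) x 36 (y) x 24 mm, about 150 g. Origin: centre of its underside. To be left alone.
Mind the look-alikes: they are no part of the job. Leave any green or purple look-alike of the cassette_red alone.

How it is judged:
At the end, for the whole second after the job is handed in: In the blue-ended tray lie, bottom up, white, yellow, red, black cassette and keeper: each centre within 12 mm of the tray's centre, at its own level to 5 mm, flat to 0.12 rad, at rest; cassettes in line with the tray to 0.2 rad, label ends to the blue end (horizontal distance between each of cassette_white, cassette_yellow, cassette_red, cassette_black, keeper and tray_blue below 0.012 m and z of cassette_white in the frame of tray_blue between 0.001 and 0.011 m and angle between each of cassette_white, cassette_yellow, cassette_red, cassette_black, keeper's own z axis and vertical below 0.12 rad and linear speed of each of cassette_white, cassette_yellow, cassette_red, cassette_black, keeper below 0.01 m/s and angle between the x axis of each of cassette_white, cassette_yellow, cassette_red, cassette_black and the x axis of tray_blue, either way round below 0.2 rad and x of blue_end in the frame of cassette_white below -0.02 m and z of cassette_yellow in the frame of tray_blue between 0.015 and 0.025 m and x of blue_end in the frame of cassette_yellow below -0.02 m and z of cassette_red in the frame of tray_blue between 0.029 and 0.039 m and x of blue_end in the frame of cassette_red below -0.02 m and z of cassette_black in the frame of tray_blue between 0.043 and 0.053 m and x of blue_end in the frame of cassette_black below -0.02 m and z of keeper in the frame of tray_blue between 0.057 and 0.067 m); the robot touches nothing.
It fails at once if the amber jar is shifted more than 20 mm or tipped (distance of jar from where it was at the start of the episode above 0.02 m or angle between jar's own z axis and vertical above 0.3 rad).
It fails at once if the white slide mailer is shifted more than 20 mm (distance of mailer from where it was at the start of the episode above 0.02 m).
It also fails if it takes over 112 s, if anything falls off the work surface, if the arm or the gripper's body presses on something with over 40 N, if the wrist force passes 120 N, or if a joint passes its speed limit or range.

## Working session

There is one attempt and no reset: what is moved stays moved. The work goes in short steps, Python scripts to look and compute and a tool call to move; the robot and the scene stay as the last step left them, time stands still between calls to the robot, and variables do not carry over. Pictures are saved under pics/ and viewed, on a budget of 14 in all, crops included, one or two more only if the job needs it, and the job is handed in when it is done.

Besides the shell and the picture viewer there is one more tool, called as name([rows], argument=value, ...), one row to a line, values as JSON. servo_tool: Moves the arm, as the interface text tells. Its arguments: {"type":"object","properties":{"moves":{"type":"array","items":{"type":"array","items":{"type":"array","items":{"type":"number"}}}},"grip_force":{"type":"number"}},"required":["moves"]}

```bash
mkdir -p pics; ls; python3 - <<'E'
from station import ctrl, viewer
import cv2,numpy as np
np.set_printoptions(precision=4,suppress=True)
for n in("scene","top"):
    im=viewer.get_image(n); cv2.imwrite(f"pics/{n}0.png",im[:,:,::-1]); print(n,viewer.camera_info(n))
s=ctrl.state();print(s['t'],s['tcp_pos'],s['orientation'],s['grip_width'],ctrl.grip_point_offset)
E
```

```text
pics
scene {'vfov': 45.925280965854, 'cx': 257.81163541748873, 'cy': 193.27939384719392, 'view': array([[ 0.1723,  0.985 ,  0.0051, -0.0555],
       [ 0.8451, -0.1452, -0.5145, -0.3347],
       [-0.506 ,  0.093 , -0.8575,  1.4047],
       [ 0.    ,  0.    ,  0.    ,  1.    ]])}
top {'vfov': 57.62853583835171, 'cx': 255.6723535938677, 'cy': 191.19640633900144, 'view': array([[-0.0263, -0.9996,  0.005 , -0.0299],
       [-0.997 ,  0.0259, -0.073 ,  0.4434],
       [ 0.0729, -0.0069, -0.9973,  0.8898],
       [ 0.    ,  0.    ,  0.    ,  1.    ]])}
0.1 [0.1544 0.5276 0.2308] [[-0.9597  0.281  -0.0004]
 [ 0.281   0.9597 -0.001 ]
 [ 0.0001 -0.0011 -1.    ]] 0.08516477064447892 0.0187
```

View pics/top0.png

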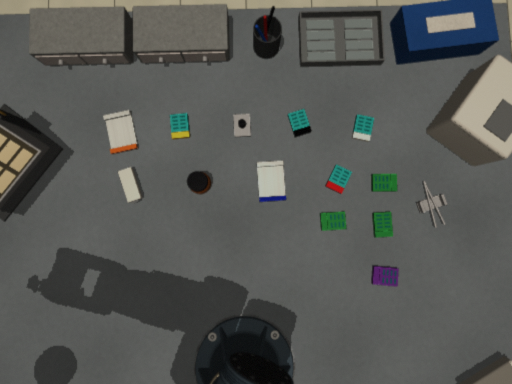

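View pics/scene0.png

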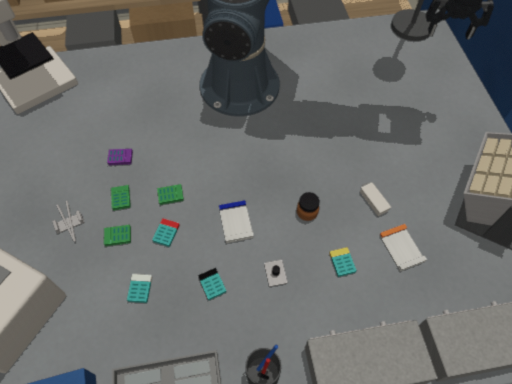

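```bash
cat > h.py <<'E'
from station import ctrl, viewer, spotter
import cv2, numpy as np
from scipy.optimize import minimize
np.set_printoptions(precision=4,suppress=True)
CI={n:viewer.camera_info(n) for n in("scene","top")}
def proj(n,P):
    c=CI[n]; f=192/np.tan(np.radians(c['vfov']/2)); P=np.atleast_2d(P)
    q=P@c['view'][:3,:3].T+c['view'][:3,3]
    return q[:,:2]/q[:,2:]*f+[c['cx'],c['cy']]
def box(p,d,z0=0):
    c,s=np.cos(p[2]),np.sin(p[2])
    X=np.array([[a*d[0]/2,b*d[1]/2,k*d[2]] for a in(-1,1) for b in(-1,1) for k in(0,1)])
    return np.c_[c*X[:,0]-s*X[:,1]+p[0], s*X[:,0]+c*X[:,1]+p[1], X[:,2]+z0]
S=6
def fit(masks,p0,d,z0=0):
    """masks: {camera: bool region}; pose x,y,yaw of a box by silhouette overlap"""
    def cost(p):
        J=0
        for n,m in masks.items():
            ys,xs=np.nonzero(m); x0,y0=xs.min()-8,ys.min()-8
            w,h=xs.max()+9-x0,ys.max()+9-y0
            M=np.kron(np.pad(m,8)[y0+8:y0+8+h,x0+8:x0+8+w],np.ones((S,S),np.uint8)).astype(np.uint8)
            R=np.zeros_like(M); q=((proj(n,box(p,d,z0))-[x0,y0]+.5)*S-.5)
            cv2.fillConvexPoly(R,np.round(cv2.convexHull(q.astype(np.float32))*16).astype(np.int32),1,shift=4)
            J+=1-(R&M).sum()/max(1,(R|M).sum())
        return J
    best=min((minimize(cost,[p0[0],p0[1],a],method='Nelder-Mead',options=dict(initial_simplex=np.array([p0[0],p0[1],a])+np.array([[0,0,0],[.01,0,0],[0,.01,0],[0,0,.2]]),xatol=1e-4,fatol=1e-4)) for a in p0[2]),key=lambda r:r.fun)
    return best.x,best.fun
def ground(n,uv,z):
    g=minimize(lambda p:((proj(n,[p[0],p[1],z])-uv)**2).sum(),[.5,0],method='Nelder-Mead').x
    return g
E
cat > m.py <<'E'
from h import *
T=dict(cassette_white=((364,128),(64,46,14)),cassette_yellow=((180,126),(64,46,14)),cassette_red=((338,179),(64,46,14)),cassette_black=((300,123),(64,46,14)),keeper=((242,125),(60,44,8)),tray_blue=((271,181),(104,70,16)),tray_orange=((121,132),(104,70,16)),mailer=((130,184),(86,36,24)),jar=((199,182),(58,58,58)))
for k,(uv,d) in T.items():
    d=np.array(d)/1e3; g=ground("top",uv,d[2]/2); M={}
    for n in("top","scene"):
        t=proj(n,[*g,d[2]/2])[0]
        for r in spotter.silhouettes(n,k):
            if np.hypot(*(np.array(r['uv'])-t))<12: M[n]=r['region'];break
    if k=='jar': print(k,g);continue
    for s in ([M] if len(M)<2 else [M]+[{n:M[n]} for n in M]):
        if s: p,c=fit(s,[*g,(-.4,-.1,.2)],d); print(k,list(s),p,np.degrees(p[2]).round(1),round(c,3))
E
python3 m.py
```

```text
cassette_white ['top', 'scene'] [ 0.6051 -0.3311 -0.2348] -13.5 0.14
cassette_white ['top'] [ 0.604  -0.3299 -0.2483] -14.2 0.057
cassette_white ['scene'] [ 0.6058 -0.332  -0.2256] -12.9 0.044
cassette_yellow ['top', 'scene'] [0.6223 0.1555 0.0962] 5.5 0.173
cassette_yellow ['top'] [0.6219 0.1568 0.068 ] 3.9 0.081
cassette_yellow ['scene'] [0.6227 0.1542 0.0819] 4.7 0.054
cassette_red ['top', 'scene'] [ 0.4707 -0.2599 -0.5104] -29.2 0.204
cassette_red ['top'] [ 0.4697 -0.2576 -0.5154] -29.5 0.077
cassette_red ['scene'] [ 0.4712 -0.2616 -0.4876] -27.9 0.05
cassette_black ['top', 'scene'] [ 0.6226 -0.1626  0.2818] 16.1 0.18
cassette_black ['top'] [ 0.6214 -0.1612  0.2649] 15.2 0.067
cassette_black ['scene'] [ 0.6238 -0.1634  0.2906] 16.7 0.063
keeper ['top', 'scene'] [ 0.6212 -0.0097  0.0004] 0.0 0.265
keeper ['top'] [ 0.6212 -0.0097 -0.0024] -0.1 0.094
keeper ['scene'] [ 0.6221 -0.0101 -0.0003] -0.0 0.168
tray_blue ['top', 'scene'] [ 0.4689 -0.0825  0.0269] 1.5 0.125
tray_blue ['top'] [ 0.468  -0.082   0.0313] 1.8 0.045
tray_blue ['scene'] [ 0.4699 -0.0839  0.0351] 2.0 0.063
tray_orange ['top', 'scene'] [0.6099 0.31   0.1951] 11.2 0.166
tray_orange ['top'] [0.6089 0.3108 0.1935] 11.1 0.068
tray_orange ['scene'] [0.6109 0.3094 0.1905] 10.9 0.084
mailer ['top', 'scene'] [0.466  0.2839 0.326 ] 18.7 0.218
mailer ['top'] [0.4663 0.2852 0.3491] 20.0 0.108
mailer ['scene'] [0.4663 0.2828 0.3162] 18.1 0.095
jar [0.4689 0.1031]
```

servo_tool([
  [[0,0,2.8,45.1,-85.9,-11,0.25],[0,0,2.8,45.1,-85.9,-11,0.25],[0,0,2.8,45.1,-85.9,-11,0.25],[0,0,2.8,45.1,-85.9,-11,0.25],[0,0,2.8,45.1,-85.9,-11,0.25],[0,0,2.8,45.1,-85.9,-11,0.25],[0,0,2.8,45.1,-85.9,-11,0.25],[0,0,2.8,45.1,-85.9,-11,0.25],[0,0,2.8,45.1,-85.9,-11,0.25],[0,0,2.8,45.1,-85.9,-11,0.25]],
], grip_force=30)

```text
t: 2.0
tcp_pos: [0.3862, 0.086, 0.1751]
orientation: [[-0.972, 0.234, 0.001], [0.234, 0.972, 0.0], [-0.001, 0.0, -1.0]]
force: [1.8, 1.3, 0.2]
grip_width: 0.0639
```

servo_tool([
  [[0,0,0,21.9,-41.7,-9,0.25],[0,0,0,21.9,-41.7,-9,0.25],[0,0,0,21.9,-41.7,-9,0.25],[0,0,0,21.9,-41.7,-9,0.25],[0,0,0,21.9,-41.7,-9,0.25],[0,0,0,21.9,-41.7,-9,0.25],[0,0,0,21.9,-41.7,-9,0.25],[0,0,0,21.9,-41.7,-9,0.25],[0,0,0,21.9,-41.7,-9,0.25],[0,0,0,21.9,-41.7,-9,0.25]],
])

```text
t: 3.0
tcp_pos: [0.6051, -0.3321, 0.084]
orientation: [[-0.972, 0.235, 0.0], [0.235, 0.972, -0.0], [-0.0, -0.0, -1.0]]
force: [-0.8, 0.2, -0.0]
grip_width: 0.064
```

```bash
cat > d.py <<'E'
import sys
from h import *
def delta(x,y,z,yawdeg):
    s=ctrl.state(); R=s['orientation']; R=np.array(R)
    c,q=np.cos(np.radians(yawdeg)),np.sin(np.radians(yawdeg))
    Rt=np.array([[-c,-q,0],[-q,c,0],[0,0,-1.]])
    print('t',round(s['t'],2),'tcp',s['tcp_pos'],'yaw',np.degrees(np.arctan2(-R[0,1],R[1,1])).round(2),'F',s['force'],'w',s['grip_width'].__round__(4))
    print('turn',np.degrees(cv2.Rodrigues(Rt@R.T)[0].ravel()).round(2),'shift cm',((np.array([x,y,z])-s['tcp_pos'])*100).round(2))
if __name__=="__main__": delta(*map(float,sys.argv[1:5]))
E
python3 d.py .605 -.331 .02 -13.5
python3 - <<'E'
from h import *
for n in("top","scene"):
    im=viewer.get_image(n); c=proj(n,[.605,-.331,.02])[0].astype(int)
    cv2.imwrite(f"pics/{n}1.png",cv2.resize(im[max(0,c[1]-60):c[1]+60,max(0,c[0]-80):c[0]+80,::-1],None,fx=4,fy=4))
E
```

```text
t 3.0 tcp [ 0.6051 -0.3321  0.084 ] yaw -13.6 F [-0.7529  0.2301 -0.0054] w 0.064
turn [0.02 0.01 0.1 ] shift cm [-0.01  0.11 -6.4 ]
```

View pics/scene1.png

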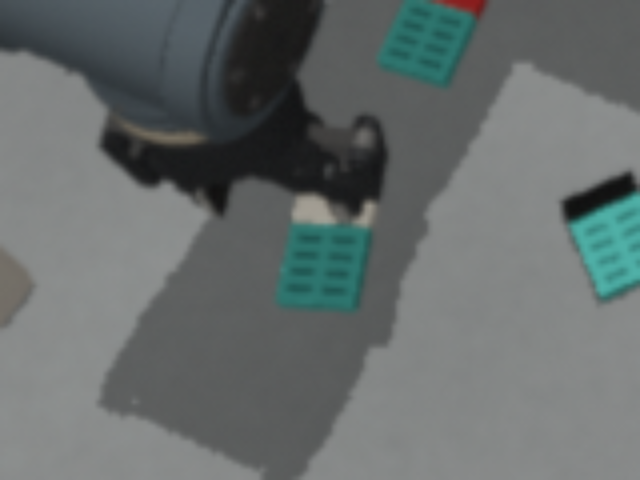

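servo_tool([
  [[0,0,0.1,0,0.1,-2,0.25],[0,0,0.1,0,0.1,-4,0.25],[0,0,0.1,0,0.1,-6,0.25],[0,0,0.1,0,0.1,-7,0.25],[0,0,0.1,0,0.1,-7.5,0.25],[0,0,0.1,0,0.1,-7.8,0.25],[0,0,0.1,0,0.1,-8.0,0.25],[0,0,0.1,0,0.1,-8.2,0.25],[0,0,0.1,0,0.1,-8.2,0.25],[0,0,0.1,0,0.1,-8.2,0.25]],
])

```text
t: 4.1
tcp_pos: [0.6046, -0.3281, 0.0033]
orientation: [[-0.973, 0.232, 0.0], [0.232, 0.973, -0.0], [-0.0, -0.0, -1.0]]
force: [0.3, -0.3, 0.3]
grip_width: 0.0639
```

servo_tool([
  [[0,0,0,0,0,0,0.6],[0,0,0,0,0,0,0.6],[0,0,0,0,0,0,0.6],[0,0,0,0,0,0,0.6],[0,0,0,0,0,0,0.6],[0,0,0,0,0,0,0.6],[0,0,0,0,0,2,0.6],[0,0,0,0,0,4,0.6],[0,0,0,0,0,6,0.6],[0,0,0,0,0,6,0.6]],
])

```text
t: 5.1
tcp_pos: [0.6056, -0.3288, 0.0654]
orientation: [[-0.973, 0.232, 0.003], [0.232, 0.973, -0.002], [-0.004, -0.001, -1.0]]
force: [-0.4, -0.0, 0.1]
grip_width: 0.0449
```

```bash

python3 d.py .469 -.083 .06 1.8
python3 - <<'E'
from h import *
im=viewer.get_image("scene"); c=proj("scene",[.605,-.331,.06])[0].astype(int)
cv2.imwrite(f"pics/s2.png",cv2.resize(im[max(0,c[1]-60):c[1]+60,max(0,c[0]-80):c[0]+80,::-1],None,fx=4,fy=4))
E
```

```text
t 5.1 tcp [ 0.6056 -0.3288  0.0654] yaw -13.42 F [-0.4302 -0.0071  0.0944] w 0.0449
turn [ 0.1   0.21 15.22] shift cm [-13.66  24.58  -0.54]
```

View pics/s2.png

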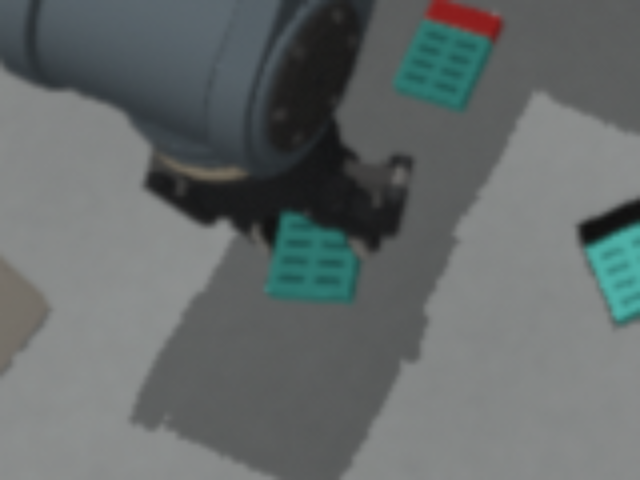

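servo_tool([
  [[0,0,2,-1,2,0,0.6],[0,0,4,-3,6,0,0.6],[0,0,7,-6,10.5,0,0.6],[0,0,9,-8.5,15,0,0.6],[0,0,11,-11,19.5,0,0.6],[0,0,13,-12.8,23,0,0.6],[0,0,15.2,-13.7,24.6,0,0.6],[0,0,15.2,-13.7,24.6,-0.5,0.6],[0,0,15.2,-13.7,24.6,-0.5,0.6],[0,0,15.2,-13.7,24.6,-0.5,0.6]],
])

```text
t: 6.15
tcp_pos: [0.4682, -0.0831, 0.0575]
orientation: [[-1.0, -0.03, 0.0], [-0.03, 1.0, -0.0], [-0.0, -0.0, -1.0]]
force: [0.9, -0.2, -0.7]
grip_width: 0.045
```

```bash
python3 d.py .469 -.083 .010 1.8
cat > pic.py <<'E'
import sys
from h import *
n,x,y,z,o,sc=sys.argv[1],*map(float,sys.argv[2:5]),sys.argv[5],4
im=viewer.get_image(n); c=proj(n,[x,y,z])[0].astype(int); a,b=max(0,c[1]-60),max(0,c[0]-80)
print('crop origin col,row',b,a); cv2.imwrite(f"pics/{o}.png",cv2.resize(im[a:a+120,b:b+160,::-1],None,fx=sc,fy=sc))
E
python3 pic.py scene .469 -.083 .03 s3
```

```text
t 6.15 tcp [ 0.4682 -0.0831  0.0575] yaw 1.7 F [ 0.8738 -0.1556 -0.6682] w 0.045
turn [0.01 0.01 0.1 ] shift cm [ 0.08  0.01 -4.75]
crop origin col,row 155 156
```

View pics/s3.png

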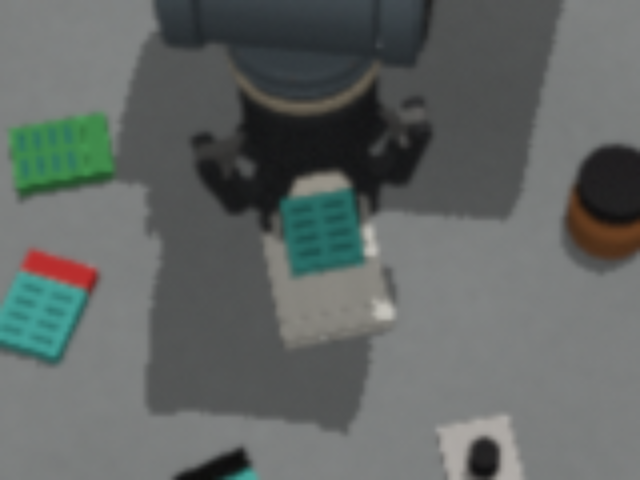

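servo_tool([
  [[0,0,0,0.1,0,-1.5,0.6],[0,0,0,0.1,0,-3,0.6],[0,0,0,0.1,0,-4,0.6],[0,0,0,0.1,0,-4.4,0.6],[0,0,0,0.1,0,-4.7,0.6],[0,0,0,0.1,0,-4.7,0.6],[0,0,0,0.1,0,-4.7,0.6],[0,0,0,0.1,0,-4.7,0.25],[0,0,0,0.1,0,-4.7,0.25],[0,0,0,0.1,0,-4.7,0.25]],
])

```text
t: 7.2
tcp_pos: [0.4686, -0.082, 0.0112]
orientation: [[-1.0, -0.031, 0.0], [-0.031, 1.0, -0.0], [-0.0, -0.0, -1.0]]
force: [-0.1, 0.6, 0.9]
grip_width: 0.0639
```

```bash
python3 d.py .622 .1555 .08 5
```

```text
t 7.2 tcp [ 0.4686 -0.082   0.0112] yaw 1.79 F [-0.0853  0.6488  0.8515] w 0.0639
turn [0.01 0.02 3.21] shift cm [15.34 23.75  6.88]
```

servo_tool([
  [[0,0,0,0,0,3,0.25],[0,0,0,0,0,7,0.25],[0,0,1,2,3,7,0.25],[0,0,3.2,15.4,23.8,7,0.25],[0,0,3.2,15.4,23.8,7,0.25],[0,0,3.2,15.4,23.8,7,0.25],[0,0,3.2,15.4,23.8,7,0.25],[0,0,3.2,15.4,23.8,7,0.25],[0,0,3.2,15.4,23.8,7,0.25],[0,0,3.2,15.4,23.8,7,0.25]],
])

```text
t: 8.2
tcp_pos: [0.6221, 0.1565, 0.0805]
orientation: [[-0.996, -0.088, -0.001], [-0.088, 0.996, -0.0], [0.001, -0.0, -1.0]]
force: [0.3, -0.2, -0.3]
grip_width: 0.0642
```

```bash
python3 d.py .622 .1555 .0035 5
cat > chk.py <<'E'
import sys
from h import *
# pose of a pile's top cassette: label,z0 -> colour masks: turquoise box of 64x46x14 via silhouettes
k,x,y,z0=sys.argv[1],*map(float,sys.argv[2:5]); M={}
d=np.array([.06,.044,.008] if k=='keeper' else [.064,.046,.014])
for n in("top","scene"):
    viewer.get_image(n); t=proj(n,[x,y,z0+.007])[0]
    L=[r for r in spotter.silhouettes(n,k) if np.hypot(*(np.array(r['uv'])-t))<15]
    if L: M[n]=L[0]['region']
for s in [{n:M[n]} for n in M]+([M] if len(M)>1 else []):
    p,c=fit(s,[x,y,(-.1,.1)],d,z0); print(k,list(s),p,np.degrees(p[2]).round(1),'cost',round(c,3))
E
python3 chk.py cassette_white .469 -.083 .006; python3 pic.py top .469 -.083 .01 t4
```

```text
t 8.2 tcp [0.6221 0.1565 0.0805] yaw 5.07 F [ 0.3427 -0.2072 -0.326 ] w 0.0642
turn [ 0.02 -0.04 -0.07] shift cm [-0.01 -0.1  -7.7 ]
cassette_white ['top'] [ 0.4683 -0.0807 -0.0271] -1.6 cost 0.069
cassette_white ['scene'] [ 0.4704 -0.0842  0.0396] 2.3 cost 0.112
cassette_white ['top', 'scene'] [ 0.4688 -0.083   0.0103] 0.6 cost 0.233
crop origin col,row 191 120
```

View pics/t4.png

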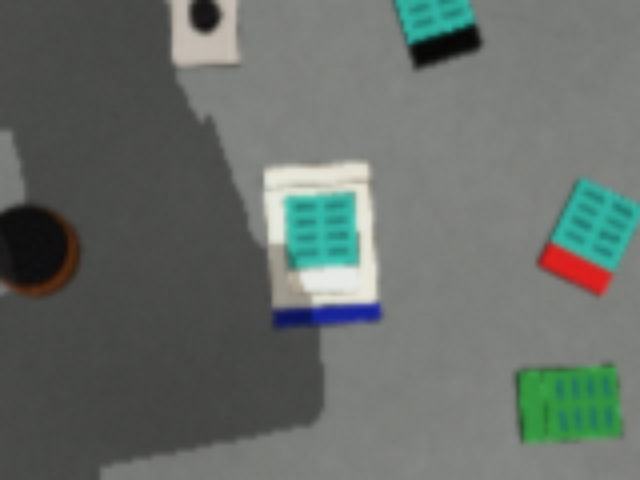

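servo_tool([
  [[0,0,0,0,-0.1,-2.5,0.25],[0,0,0,0,-0.1,-5,0.25],[0,0,0,0,-0.1,-6.5,0.25],[0,0,0,0,-0.1,-7.3,0.25],[0,0,0,0,-0.1,-7.7,0.25],[0,0,0,0,-0.1,-7.7,0.25],[0,0,0,0,-0.1,-7.7,0.25],[0,0,0,0,-0.1,-7.7,0.6],[0,0,0,0,-0.1,-7.7,0.6],[0,0,0,0,-0.1,-7.7,0.6]],
])

```text
t: 9.45
tcp_pos: [0.6229, 0.1551, 0.005]
orientation: [[-0.996, -0.087, 0.001], [-0.087, 0.996, 0.0], [-0.001, 0.0, -1.0]]
force: [-1.0, -0.8, 6.1]
grip_width: 0.0447
```

servo_tool([
  [[0,0,0,0,0,0,0.6],[0,0,0,0,0,0,0.6],[0,0,0,0,0,0,0.6],[0,0,0,0,0,1,0.6],[0,0,0,0,0,3,0.6],[0,0,0,0,0,5,0.6],[0,0,0,0,0,7,0.6],[0,0,0,0,0,7,0.6],[0,0,0,0,0,7,0.6],[0,0,0,0,0,7,0.6]],
])

```text
t: 10.45
tcp_pos: [0.6219, 0.1549, 0.073]
orientation: [[-0.996, -0.087, -0.001], [-0.087, 0.996, -0.0], [0.001, -0.0, -1.0]]
force: [0.3, 0.1, -0.5]
grip_width: 0.0446
```

```bash
python3 d.py .469 -.083 .075 1.8
```

```text
t 10.45 tcp [0.6219 0.1549 0.073 ] yaw 4.98 F [ 0.3462  0.1479 -0.5233] w 0.0446
turn [ 0.01 -0.08 -3.18] shift cm [-15.29 -23.79   0.2 ]
```

servo_tool([
  [[0,0,0,-1,-2,0,0.6],[0,0,-1,-3.5,-5.5,0,0.6],[0,0,-1.5,-6.5,-10,0,0.6],[0,0,-2,-9.5,-14.5,0,0.6],[0,0,-2.5,-12.5,-19,0,0.6],[0,0,-3,-14.5,-22.5,0,0.6],[0,0,-3.2,-15.3,-23.8,0,0.6],[0,0,-3.2,-15.3,-23.8,-1,0.6],[0,0,-3.2,-15.3,-23.8,-1,0.6],[0,0,-3.2,-15.3,-23.8,-1,0.6]],
])

```text
t: 11.45
tcp_pos: [0.4696, -0.0822, 0.0633]
orientation: [[-0.999, -0.032, -0.001], [-0.032, 0.999, 0.0], [0.001, 0.0, -1.0]]
force: [0.2, 0.6, -0.1]
grip_width: 0.045
```

```bash
python3 d.py .469 -.083 .026 1.8
```

```text
t 11.45 tcp [ 0.4696 -0.0822  0.0633] yaw 1.84 F [ 0.1689  0.6364 -0.051 ] w 0.045
turn [-0.02 -0.06 -0.04] shift cm [-0.06 -0.08 -3.73]
```

servo_tool([
  [[0,0,0,0,-0.1,-1.2,0.6],[0,0,0,0,-0.1,-2.2,0.6],[0,0,0,0,-0.1,-3,0.6],[0,0,0,0,-0.1,-3.4,0.6],[0,0,0,0,-0.1,-3.7,0.6],[0,0,0,0,-0.1,-3.7,0.6],[0,0,0,0,-0.1,-3.7,0.6],[0,0,0,0,-0.1,-3.7,0.3],[0,0,0,0,-0.1,-3.7,0.25],[0,0,0,0,-0.1,-3.7,0.25]],
])

```text
t: 12.45
tcp_pos: [0.4696, -0.0841, 0.0272]
orientation: [[-1.0, -0.031, 0.0], [-0.031, 1.0, -0.0], [-0.0, -0.0, -1.0]]
force: [-0.4, -0.5, 0.3]
grip_width: 0.0638
```

```bash
python3 d.py .4707 -.260 .08 -28.9
```

```text
t 12.45 tcp [ 0.4696 -0.0841  0.0272] yaw 1.78 F [-0.4075 -0.4983  0.3417] w 0.0638
turn [  0.01   0.02 -30.68] shift cm [  0.11 -17.59   5.28]
```

servo_tool([
  [[0,0,0,0,0,2,0.25],[0,0,0,0,0,5.5,0.25],[0,0,-5,0,-3,5.5,0.25],[0,0,-12,0,-8,5.5,0.25],[0,0,-18,0,-13,5.5,0.25],[0,0,-24,0.1,-17.6,5.5,0.25],[0,0,-30.7,0.1,-17.6,5.5,0.25],[0,0,-30.7,0.1,-17.6,5.5,0.25],[0,0,-30.7,0.1,-17.6,5.5,0.25],[0,0,-30.7,0.1,-17.6,5.5,0.25]],
])

```text
t: 13.45
tcp_pos: [0.4705, -0.2592, 0.082]
orientation: [[-0.877, 0.48, -0.0], [0.48, 0.877, 0.0], [0.0, 0.0, -1.0]]
force: [0.9, -0.8, -0.2]
grip_width: 0.064
```

```bash
python3 d.py .4707 -.260 .0055 -28.9;python3 chk.py cassette_yellow .469 -.083 .020; python3 pic.py top .469 -.16 .01 t5
```

```text
t 13.45 tcp [ 0.4705 -0.2592  0.082 ] yaw -28.71 F [ 0.8766 -0.781  -0.1939] w 0.064
turn [-0.01 -0.01 -0.19] shift cm [ 0.02 -0.08 -7.65]
cassette_yellow ['top'] [ 0.4688 -0.084   0.0341] 2.0 cost 0.053
cassette_yellow ['scene'] [ 0.4701 -0.0858 -0.0284] -1.6 cost 0.12
cassette_yellow ['top', 'scene'] [ 0.4692 -0.0843  0.0195] 1.1 cost 0.189
crop origin col,row 220 120
```

View pics/t5.png

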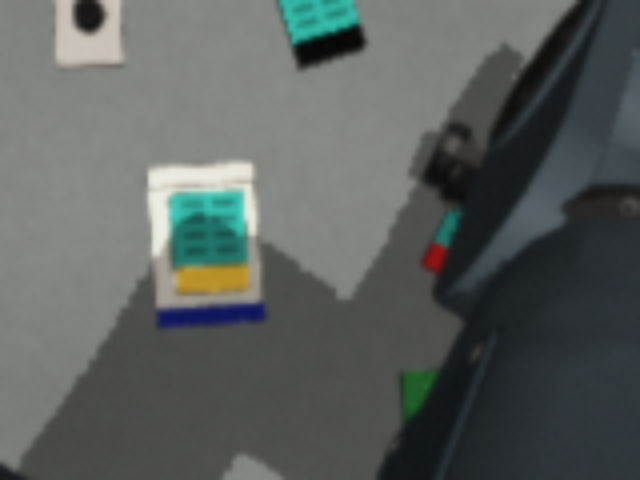

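servo_tool([
  [[0,0,0,0,-0.1,-2.5,0.25],[0,0,0,0,-0.1,-5,0.25],[0,0,0,0,-0.1,-6.5,0.25],[0,0,0,0,-0.1,-7.3,0.25],[0,0,0,0,-0.1,-7.7,0.25],[0,0,0,0,-0.1,-7.7,0.25],[0,0,0,0,-0.1,-7.7,0.25],[0,0,0,0,-0.1,-7.7,0.6],[0,0,0,0,-0.1,-7.7,0.6],[0,0,0,0,-0.1,-7.7,0.6]],
])

```text
t: 14.7
tcp_pos: [0.4708, -0.2613, 0.0059]
orientation: [[-0.875, 0.484, 0.001], [0.484, 0.875, -0.001], [-0.001, -0.0, -1.0]]
force: [-1.6, 0.6, 6.2]
grip_width: 0.0451
```

servo_tool([
  [[0,0,0,0,0,0,0.6],[0,0,0,0,0,0,0.6],[0,0,0,0,0,0,0.6],[0,0,0,0,0,1,0.6],[0,0,0,0,0,3,0.6],[0,0,0,0,0,5,0.6],[0,0,0,0,0,7.5,0.6],[0,0,0,0,0,7.5,0.6],[0,0,0,0,0,7.5,0.6],[0,0,0,0,0,7.5,0.6]],
])

```text
t: 15.7
tcp_pos: [0.4701, -0.2608, 0.0795]
orientation: [[-0.875, 0.484, -0.001], [0.484, 0.875, 0.001], [0.001, 0.0, -1.0]]
force: [0.1, -0.6, 0.4]
grip_width: 0.0449
```

```bash
python3 d.py .469 -.083 .08 1.8
```

```text
t 15.7 tcp [ 0.4701 -0.2608  0.0795] yaw -28.92 F [ 0.1031 -0.6012  0.3959] w 0.0449
turn [-0.02 -0.05 30.72] shift cm [-0.11 17.78  0.05]
```

servo_tool([
  [[0,0,4,0,1.5,0,0.6],[0,0,8,0,4.5,0,0.6],[0,0,13,0,8,0,0.6],[0,0,18,0,11.5,0,0.6],[0,0,23,0,14.5,0,0.6],[0,0,27,-0.1,16.8,0,0.6],[0,0,30.7,-0.1,17.8,0,0.6],[0,0,30.7,-0.1,17.8,0,0.6],[0,0,30.7,-0.1,17.8,0,0.6],[0,0,30.7,-0.1,17.8,0,0.6]],
])

```text
t: 16.7
tcp_pos: [0.4694, -0.0836, 0.0797]
orientation: [[-1.0, -0.029, -0.0], [-0.029, 1.0, 0.0], [0.0, 0.0, -1.0]]
force: [0.3, 0.7, 0.4]
grip_width: 0.0448
```

```bash
python3 d.py .469 -.083 .0405 1.8
```

```text
t 16.7 tcp [ 0.4694 -0.0836  0.0797] yaw 1.66 F [0.3046 0.7339 0.3527] w 0.0448
turn [-0.   -0.02  0.14] shift cm [-0.04  0.06 -3.92]
```

servo_tool([
  [[0,0,0.1,0,0,-1.2,0.6],[0,0,0.1,0,0,-2.4,0.6],[0,0,0.1,0,0,-3.2,0.6],[0,0,0.1,0,0,-3.6,0.6],[0,0,0.1,0,0,-3.9,0.6],[0,0,0.1,0,0,-3.9,0.6],[0,0,0.1,0,0,-3.9,0.6],[0,0,0.1,0,0,-3.9,0.3],[0,0,0.1,0,0,-3.9,0.25],[0,0,0.1,0,0,-3.9,0.25]],
])

```text
t: 17.7
tcp_pos: [0.4696, -0.0831, 0.0412]
orientation: [[-0.999, -0.033, 0.0], [-0.033, 0.999, -0.0], [-0.0, -0.0, -1.0]]
force: [-0.1, 0.1, 0.0]
grip_width: 0.0638
```

```bash
python3 d.py .6226 -.1625 .09 16
```

```text
t 17.7 tcp [ 0.4696 -0.0831  0.0412] yaw 1.88 F [-0.1463  0.1457  0.0044] w 0.0638
turn [ 0.    0.02 14.12] shift cm [15.3  -7.94  4.88]
```

servo_tool([
  [[0,0,0,0,0,2,0.25],[0,0,0,0,0,5,0.25],[0,0,3,3,-1.5,5,0.25],[0,0,7,7,-3.5,5,0.25],[0,0,11,11,-5.7,5,0.25],[0,0,14.1,15.3,-7.9,5,0.25],[0,0,14.1,15.3,-7.9,5,0.25],[0,0,14.1,15.3,-7.9,5,0.25],[0,0,14.1,15.3,-7.9,5,0.25],[0,0,14.1,15.3,-7.9,5,0.25]],
])

```text
t: 18.7
tcp_pos: [0.6217, -0.1615, 0.0911]
orientation: [[-0.961, -0.275, -0.001], [-0.275, 0.961, 0.0], [0.0, 0.0, -1.0]]
force: [0.6, -0.6, 0.2]
grip_width: 0.0641
```

```bash
python3 d.py .6226 -.1625 .0055 16; python3 pic.py scene .53 -.1 .03 s6
```

```text
t 18.7 tcp [ 0.6217 -0.1615  0.0911] yaw 15.99 F [ 0.6216 -0.618   0.1506] w 0.0641
turn [-0.01 -0.03  0.01] shift cm [ 0.09 -0.1  -8.56]
crop origin col,row 152 179
```

View pics/s6.png

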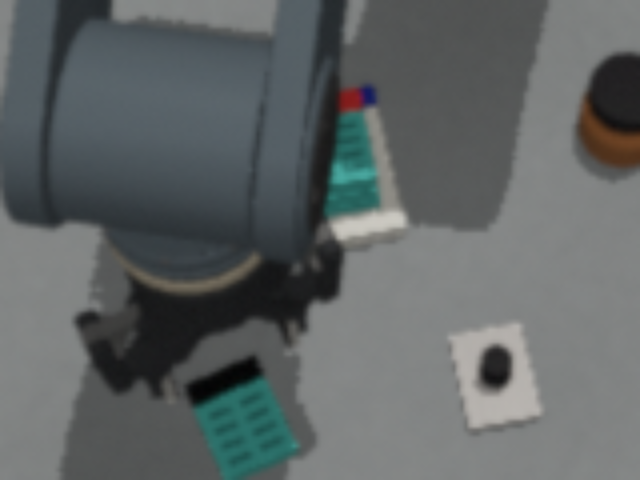

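servo_tool([
  [[0,0,0,0.1,-0.1,-2.5,0.25],[0,0,0,0.1,-0.1,-5,0.25],[0,0,0,0.1,-0.1,-7,0.25],[0,0,0,0.1,-0.1,-8.1,0.25],[0,0,0,0.1,-0.1,-8.6,0.25],[0,0,0,0.1,-0.1,-8.6,0.25],[0,0,0,0.1,-0.1,-8.6,0.25],[0,0,0,0.1,-0.1,-8.6,0.6],[0,0,0,0.1,-0.1,-8.6,0.6],[0,0,0,0.1,-0.1,-8.6,0.6]],
])

```text
t: 19.75
tcp_pos: [0.624, -0.1632, 0.0061]
orientation: [[-0.961, -0.275, 0.001], [-0.275, 0.961, -0.0], [-0.001, -0.001, -1.0]]
force: [-1.3, 0.5, 5.7]
grip_width: 0.0452
```

servo_tool([
  [[0,0,0,0,0,0,0.6],[0,0,0,0,0,0,0.6],[0,0,0,0,0,0,0.6],[0,0,0,0,0,1,0.6],[0,0,0,0,0,3,0.6],[0,0,0,0,0,5.5,0.6],[0,0,0,0,0,8.5,0.6],[0,0,0,0,0,8.5,0.6],[0,0,0,0,0,8.5,0.6],[0,0,0,0,0,8.5,0.6]],
])

```text
t: 20.75
tcp_pos: [0.6229, -0.1628, 0.0892]
orientation: [[-0.961, -0.275, -0.001], [-0.275, 0.961, 0.0], [0.001, 0.001, -1.0]]
force: [0.1, 0.2, -0.8]
grip_width: 0.045
```

```bash
python3 d.py .469 -.083 .09 1.8; python3 chk.py cassette_red .469 -.083 .034
```

```text
t 20.75 tcp [ 0.6229 -0.1628  0.0892] yaw 15.98 F [ 0.1256  0.1645 -0.7794] w 0.045
turn [ -0.04  -0.07 -14.18] shift cm [-15.39   7.98   0.08]
cassette_red ['scene'] [ 0.4686 -0.0849  0.0785] 4.5 cost 0.544
```

servo_tool([
  [[0,0,-1,-1,0.5,0,0.6],[0,0,-3,-3.5,1.8,0,0.6],[0,0,-6,-6.5,3.4,0,0.6],[0,0,-9,-9.5,5,0,0.6],[0,0,-12,-12.5,6.5,0,0.6],[0,0,-13.5,-14.5,7.5,0,0.6],[0,0,-14.2,-15.4,8,0,0.6],[0,0,-14.2,-15.4,8,0,0.6],[0,0,-14.2,-15.4,8,0,0.6],[0,0,-14.2,-15.4,8,0,0.6]],
])

```text
t: 21.95
tcp_pos: [0.4705, -0.0835, 0.09]
orientation: [[-1.0, -0.031, 0.001], [-0.031, 1.0, -0.0], [-0.001, -0.0, -1.0]]
force: [0.0, 1.1, -0.6]
grip_width: 0.0448
```

```bash
python3 d.py .469 -.083 .0545 1.8
```

```text
t 21.95 tcp [ 0.4705 -0.0835  0.09  ] yaw 1.79 F [ 0.0182  1.1181 -0.5818] w 0.0448
turn [0.01 0.05 0.01] shift cm [-0.15  0.05 -3.55]
```

servo_tool([
  [[0,0,0,-0.1,0,-1.2,0.6],[0,0,0,-0.1,0,-2.2,0.6],[0,0,0,-0.1,0,-2.9,0.6],[0,0,0,-0.1,0,-3.3,0.6],[0,0,0,-0.1,0,-3.5,0.6],[0,0,0,-0.1,0,-3.5,0.6],[0,0,0,-0.1,0,-3.5,0.6],[0,0,0,-0.1,0,-3.5,0.3],[0,0,0,-0.1,0,-3.5,0.25],[0,0,0,-0.1,0,-3.5,0.25]],
])

```text
t: 22.95
tcp_pos: [0.4685, -0.0831, 0.0551]
orientation: [[-1.0, -0.031, 0.0], [-0.031, 1.0, -0.0], [-0.0, -0.0, -1.0]]
force: [-0.7, 0.5, 0.0]
grip_width: 0.0642
```

```bash
python3 d.py .6212 -.0097 .11 0
```

```text
t 22.95 tcp [ 0.4685 -0.0831  0.0551] yaw 1.78 F [-0.7309  0.4838  0.0261] w 0.0642
turn [ 0.01  0.02 -1.78] shift cm [15.27  7.34  5.49]
```

servo_tool([
  [[0,0,0,0,0,2,0.25],[0,0,0,0,0,5.5,0.25],[0,0,0,3,1.5,5.5,0.25],[0,0,-1,7,3.5,5.5,0.25],[0,0,-1.8,11,5.3,5.5,0.25],[0,0,-1.8,15.3,7.3,5.5,0.25],[0,0,-1.8,15.3,7.3,5.5,0.25],[0,0,-1.8,15.3,7.3,5.5,0.25],[0,0,-1.8,15.3,7.3,5.5,0.25],[0,0,-1.8,15.3,7.3,5.5,0.25]],
])

```text
t: 23.95
tcp_pos: [0.6206, -0.0106, 0.1101]
orientation: [[-1.0, 0.001, -0.0], [0.001, 1.0, -0.0], [0.0, -0.0, -1.0]]
force: [-0.2, 0.4, 0.7]
grip_width: 0.0639
```

```bash
python3 d.py .6212 -.0097 .0105 0; python3 chk.py cassette_black .469 -.083 .048;  python3 pic.py scene .53 -.05 .03 s7
python3 - <<'E'
from h import *
for n in("top","scene"):
    g=cv2.imread(f"pics/{n}0.png",0); c=proj(n,[.6212,-.0097,.02])[0].astype(int)
    w=g[c[1]-9:c[1]+10,c[0]-9:c[0]+10]; k,l,s,ce=cv2.connectedComponentsWithStats((w<60).astype(np.uint8))
    i=1+s[1:,4].argmax(); uv=ce[i]+c-9; print(n,uv,s[i],ground(n,uv,.022 if n=='scene' else .028))
E
```

```text
t 23.95 tcp [ 0.6206 -0.0106  0.1101] yaw -0.06 F [-0.1532  0.3687  0.7244] w 0.0639
turn [ 0.   -0.03  0.06] shift cm [ 0.06  0.09 -9.96]
cassette_black ['top'] [ 0.4686 -0.0801  0.0714] 4.1 cost 0.641
cassette_black ['scene'] [ 0.4683 -0.085   0.0463] 2.7 cost 0.072
cassette_black ['top', 'scene'] [ 0.4683 -0.0849  0.0463] 2.7 cost 0.751
crop origin col,row 172 176
top [241.76 123.18] [ 7  5  7  9 50] [ 0.6197 -0.0099]
scene [275.2931 270.5   ] [ 6  6  7 10 58] [ 0.6232 -0.0109]
```

View pics/s7.png

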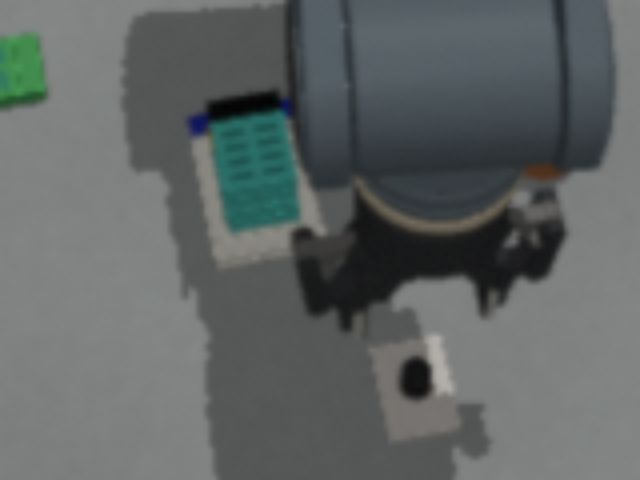

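servo_tool([
  [[0,0,0,0.1,0.1,-3,0.25],[0,0,0,0.1,0.1,-6,0.25],[0,0,0,0.1,0.1,-8,0.25],[0,0,0,0.1,0.1,-9.2,0.25],[0,0,0,0.1,0.1,-9.7,0.25],[0,0,0,0.1,0.1,-9.7,0.25],[0,0,0,0.1,0.1,-9.7,0.4],[0,0,0,0.1,0.1,-9.7,0.55],[0,0,0,0.1,0.1,-9.7,0.7],[0,0,0,0.1,0.1,-9.7,0.9]],
])

```text
t: 25.2
tcp_pos: [0.6227, -0.009, 0.0137]
orientation: [[-1.0, 0.0, 0.001], [0.0, 1.0, -0.0], [-0.001, -0.0, -1.0]]
force: [-1.0, 0.3, 3.9]
grip_width: 0.019
```

servo_tool([
  [[0,0,0,0,0,0,0.9],[0,0,0,0,0,0,0.9],[0,0,0,0,0,0,0.9],[0,0,0,0,0,0,0.9],[0,0,0,0,0,0,0.9],[0,0,0,0,0,1,0.9],[0,0,0,0,0,2,0.9],[0,0,0,0,0,3,0.9],[0,0,0,0,0,3,0.9],[0,0,0,0,0,3,0.9]],
], grip_force=40)

```text
t: 26.2
tcp_pos: [0.6225, -0.009, 0.0433]
orientation: [[-1.0, 0.0, 0.001], [0.0, 1.0, -0.0], [-0.001, -0.0, -1.0]]
force: [0.3, -0.3, -1.3]
grip_width: 0.0185
```

```bash
python3 d.py .469 -.083 .105 1.8; python3 pic.py scene .6 -.02 .03 s8
```

```text
t 26.2 tcp [ 0.6225 -0.009   0.0433] yaw -0.02 F [ 0.3254 -0.2545 -1.2561] w 0.0185
turn [0.   0.03 1.82] shift cm [-15.35  -7.4    6.17]
crop origin col,row 189 200
```

View pics/s8.png

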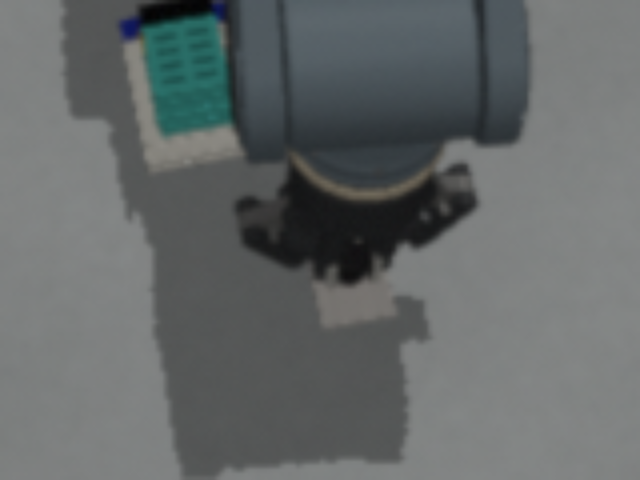

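servo_tool([
  [[0,0,0,0,0,2,0.9],[0,0,0,0,0,4.5,0.9],[0,0,0,-1,-0.5,6.2,0.9],[0,0,0.5,-3.5,-1.7,6.2,0.9],[0,0,1,-7,-3.4,6.2,0.9],[0,0,1.5,-10.5,-5,6.2,0.9],[0,0,1.8,-13.5,-6.5,6.2,0.9],[0,0,1.8,-15.4,-7.4,6.2,0.9],[0,0,1.8,-15.4,-7.4,6.2,0.9],[0,0,1.8,-15.4,-7.4,6.2,0.9]],
])

```text
t: 27.25
tcp_pos: [0.4688, -0.0832, 0.105]
orientation: [[-1.0, -0.03, 0.0], [-0.03, 1.0, -0.0], [-0.0, -0.0, -1.0]]
force: [-0.2, -0.1, -0.3]
grip_width: 0.0184
```

```bash
python3 d.py .469 -.083 .076 1.8
```

```text
t 27.25 tcp [ 0.4688 -0.0832  0.105 ] yaw 1.74 F [-0.2071 -0.0798 -0.2583] w 0.0184
turn [0.   0.02 0.06] shift cm [ 0.02  0.02 -2.9 ]
```

servo_tool([
  [[0,0,0,0,0,-1,0.9],[0,0,0,0,0,-2,0.9],[0,0,0,0,0,-2.5,0.9],[0,0,0,0,0,-2.8,0.9],[0,0,0,0,0,-2.9,0.9],[0,0,0,0,0,-2.9,0.9],[0,0,0,0,0,-2.9,0.9],[0,0,0,0,0,-2.9,0.9],[0,0,0,0,0,-2.9,0.9],[0,0,0,0,0,-2.9,0.9]],
])

```text
t: 28.25
tcp_pos: [0.4685, -0.0831, 0.076]
orientation: [[-1.0, -0.031, 0.0], [-0.031, 1.0, -0.0], [-0.0, -0.0, -1.0]]
force: [1.0, -1.3, -1.5]
grip_width: 0.0181
```

servo_tool([
  [[0,0,0,0,0,0,0.6],[0,0,0,0,0,0,0.4],[0,0,0,0,0,0,0.4],[0,0,0,0,0,0,0.4],[0,0,0,0,0,0,0.4],[0,0,0,0,0,2,0.4],[0,0,0,0,0,4,0.4],[0,0,0,0,0,7,0.4],[0,0,0,0,0,10,0.4],[0,0,0,0,0,10,0.4]],
])

```text
t: 29.25
tcp_pos: [0.4701, -0.0835, 0.1793]
orientation: [[-0.999, -0.031, 0.006], [-0.031, 1.0, -0.002], [-0.006, -0.002, -1.0]]
force: [0.8, 0.2, -0.5]
grip_width: 0.051
```

servo_tool([
  [[0,0,0,0,5,2,0.4],[0,0,0,0,10,4,0.4],[0,0,0,0,15,4,0.4],[0,0,0,0,20,4,0.4],[0,0,0,0,25,4,0.4],[0,0,0,0,30,4,0.4],[0,0,0,0,35,4,0.4],[0,0,0,0,35,4,0.4],[0,0,0,0,35,4,0.4],[0,0,0,0,35,4,0.4]],
])

```text
t: 30.25
tcp_pos: [0.4683, 0.266, 0.2154]
orientation: [[-1.0, -0.031, -0.001], [-0.031, 1.0, -0.001], [0.001, -0.001, -1.0]]
force: [-0.0, -0.6, 1.0]
grip_width: 0.051
```

```bash
python3 chk.py keeper .469 -.083 .062;python3 chk.py cassette_black .469 -.083 .048
python3 - <<'E'
from h import *
a=[]
for n,p in(("top",[.469,-.083,.03]),("scene",[.469,-.083,.03])):
    im=viewer.get_image(n); c=proj(n,p)[0].astype(int); a.append(cv2.resize(im[c[1]-36:c[1]+36,c[0]-32:c[0]+32,::-1],None,fx=6,fy=6))
    print(n,c)
cv2.imwrite("pics/f9.png",np.hstack(a))
E
```

```text
keeper ['top'] [ 0.4665 -0.0825  0.0595] 3.4 cost 0.052
keeper ['scene'] [ 0.4674 -0.0848  0.0511] 2.9 cost 0.095
keeper ['top', 'scene'] [ 0.4668 -0.0832  0.0721] 4.1 cost 0.178
cassette_black ['scene'] [ 0.4667 -0.0781  0.0163] 0.9 cost 0.871
top [271 180]
scene [235 216]
```

View pics/f9.png

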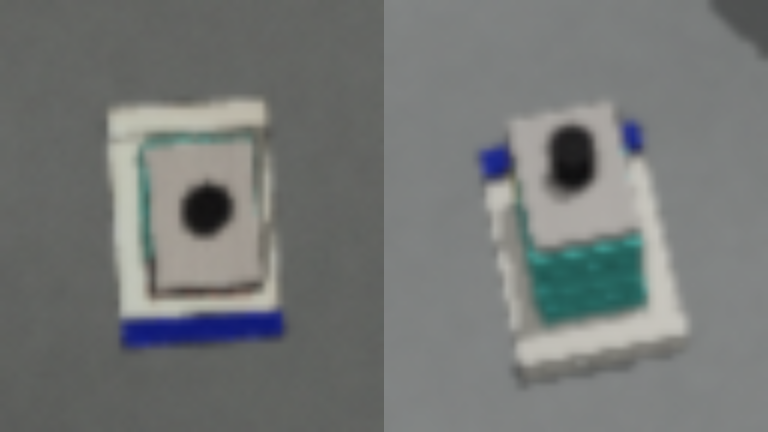

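The picture shows the pile square in the blue-ended tray, with the keeper flat and centred on top, knob up (top view crop about (205,210)). The arm is clear, so I'm handing in.

```bash
python3 -c "
from station import ctrl
print(ctrl.state()['t']); print(ctrl.job_done())"
```

```text
30.75
the job is handed in; nothing more can be done
None
```

I piled the four cassettes in the blue-ended tray, from the bottom up white, yellow, red, black. All label ends face the blue stop, and the keeper plate sits on top with its knob up. The arm then moved clear, and I handed the job in at about 31 s of the 112 s allowed. I put nothing in the orange-ended tray and did not touch the jar, the mailer or the look-alikes.

| Piece | When checked | Centre found (m) | Turn | Cameras used |
|---|---|---|---|---|
| Tray | Start | (0.469, -0.083) | 1.5–2° | both |
| White | After placing | (0.469, -0.083) | 0.6° | both |
| Yellow | After placing | (0.469, -0.084) | 1.1° | both |
| Black | After placing | (0.468, -0.085) | 2.7° | scene only |
| Keeper | Last look | (0.467, -0.083) | 4° | both |

- **Final view:** the last picture showed the pile square and level, with the keeper flat on top.
- **Weak or failed checks:** the red cassette's own fit was unreliable because the arm hid most of it, so I judged it by eye. The final refit of the black cassette under the keeper also failed, because the keeper covers it. The two cameras differed by up to 4 mm in position and 4° in turn, within the 12 mm and 0.2 rad tolerances.
- **Not measured at the end:** I did not measure the jar and mailer positions again.

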